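Make up two polishing kits at the silversmith's bench

TASK

Make up the two polishing kits from the stock on the bench: the brass ring, the green compound bar and the pale wooden stake go in the blue tray, the copper ring and the red compound bar in the yellow tray. In each tray the bar lies flat in the long pocket and each ring or stake stands upright in a square pocket of its own, all resting on the tray floor. Set things down rather than drop them, and leave the steel ring, the white bar and the black stake where they are.

Things in the scene. Friction and masses are not known exactly. Their poses are not given: they have to be found in the camera images.
- blue_tray: Blue plastic kit tray, fixed, 142 (x) by 148 mm (y), yaw within 0.3 rad. Floor 4 mm thick; walls and partitions 4 mm thick, tops 14 mm above the bench. Long pocket on its -x side (towards the robot): 62 (x) by 140 mm (y), centre at x -36, y 0 mm. Two square pockets on its +x side: 68 by 68 mm, centres at x +33, y +36 and -36 mm. Origin: centre of underside, at bench height; z up.
- yellow_tray: Yellow plastic kit tray, fixed, 142 (x) by 148 mm (y), yaw within 0.3 rad. Floor 4 mm thick; walls and partitions 4 mm thick, tops 14 mm above the bench. Long pocket on its -x side (towards the robot): 62 (x) by 140 mm (y), centre at x -36, y 0 mm. Two square pockets on its +x side: 68 by 68 mm, centres at x +33, y +36 and -36 mm. Origin: centre of underside, at bench height; z up.
- brass_ring: Brass (yellow metal) napkin-ring blank: a short open tube standing on end, 44 mm outside diameter, 33 mm bore, 36 mm tall, about 0.18 kg. Origin: centre of its underside on the tube's axis, z up.
- copper_ring: Copper (reddish metal) napkin-ring blank: a short open tube standing on end, 44 mm outside diameter, 33 mm bore, 36 mm tall, about 0.18 kg. Origin: centre of its underside on the tube's axis, z up.
- steel_ring: Steel (grey metal) napkin-ring blank: a short open tube standing on end, 44 mm outside diameter, 33 mm bore, 36 mm tall, about 0.18 kg. Origin: centre of its underside on the tube's axis, z up. Not part of any kit; stays where it stands.
- red_bar: Dark red bar of hard polishing compound lying flat, 80 mm long (its x axis), 34 mm wide (its y axis), 36 mm tall, about 0.18 kg. Origin: centre of its underside.
- green_bar: Green bar of hard polishing compound lying flat, 80 mm long (its x axis), 34 mm wide (its y axis), 36 mm tall, about 0.18 kg. Origin: centre of its underside.
- white_bar: White bar of hard polishing compound lying flat, 80 mm long (its x axis), 34 mm wide (its y axis), 36 mm tall, about 0.18 kg. Origin: centre of its underside. Not part of any kit; stays where it stands.
- wood_stake: Pale wooden forming stake standing upright: a round foot 46 mm in diameter and 18 mm high carrying a plain round post 32 mm in diameter, 48 mm tall in all, about 0.10 kg. Origin: centre of its underside, z up. Grip it by the post.
- black_stake: Black plastic forming stake standing upright: a round foot 46 mm in diameter and 18 mm high carrying a plain round post 32 mm in diameter, 48 mm tall in all, about 0.10 kg. Origin: centre of its underside, z up. Grip it by the post. Not part of any kit; stays where it stands. A fixed steel bench block, 60 mm square, 14 mm high, also stands among the stock.
There are look-alikes about, which are no part of the job. Of the things that look like the black_stake, the smaller one is meant. Of the things shaped like the green_bar, the green one is meant.

How it is judged:
At the end, for the whole second after the job is handed in: Each kit piece has its centre in its pocket (bars: long; rings, stake: square) of its own tray, underside within 3 mm of the tray floor; all eight stock pieces within 0.08 rad of upright and at rest; steel ring, white bar and black stake within 20 mm of where they started (x of brass_ring in the frame of blue_tray between 0.008 and 0.062 m and y of brass_ring in the frame of blue_tray between -0.06 and 0.06 m and z of brass_ring in the frame of blue_tray between 0 and 0.007 m and x of green_bar in the frame of blue_tray between -0.06 and -0.01 m and y of green_bar in the frame of blue_tray between -0.06 and 0.06 m and z of green_bar in the frame of blue_tray between 0 and 0.007 m and x of wood_stake in the frame of blue_tray between 0.008 and 0.062 m and y of wood_stake in the frame of blue_tray between -0.06 and 0.06 m and z of wood_stake in the frame of blue_tray between 0 and 0.007 m and x of copper_ring in the frame of yellow_tray between 0.008 and 0.062 m and y of copper_ring in the frame of yellow_tray between -0.06 and 0.06 m and z of copper_ring in the frame of yellow_tray between 0 and 0.007 m and x of red_bar in the frame of yellow_tray between -0.06 and -0.01 m and y of red_bar in the frame of yellow_tray between -0.06 and 0.06 m and z of red_bar in the frame of yellow_tray between 0 and 0.007 m and angle between each of brass_ring, green_bar, wood_stake, copper_ring, red_bar, steel_ring, white_bar, black_stake's own z axis and vertical below 0.08 rad and linear speed of each of brass_ring, green_bar, wood_stake, copper_ring, red_bar, steel_ring, white_bar, black_stake below 0.02 m/s and distance of each of steel_ring, white_bar, black_stake from where it was at the start of the episode below 0.02 m); the robot touches nothing.
It fails at once if the steel ring, white bar or black stake is shifted by more than 20 mm (distance of any of steel_ring, white_bar, black_stake from where it was at the start of the episode above 0.02 m).
It fails at once if a kit piece is dropped (out of the fingers and faster than 0.8 m/s: a fall of over 30 mm) ((linear speed of brass_ring above 0.8 m/s and contact force between the fingers and brass_ring below 0.05 N) or (linear speed of green_bar above 0.8 m/s and contact force between the fingers and green_bar below 0.05 N) or (linear speed of wood_stake above 0.8 m/s and contact force between the fingers and wood_stake below 0.05 N) or (linear speed of copper_ring above 0.8 m/s and contact force between the fingers and copper_ring below 0.05 N) or (linear speed of red_bar above 0.8 m/s and contact force between the fingers and red_bar below 0.05 N)).
It also fails if it takes over 118 s, if anything falls off the work surface, if the arm or the gripper's body presses on something with over 40 N, if the wrist force passes 120 N, or if a joint passes its speed limit or range.

ROBOT

A 6-joint arm with a two-finger parallel gripper is mounted at the origin on the work surface. World frame = base frame: x ahead of the robot, y to its left, z up, the work surface at z = 0. Lengths are in m, angles in rad, forces in N, time in s.
With the tool pointing down it reaches from about 0.3 to 0.75 m from the base axis. Payload 8.5 kg.
Tool frame: the origin (TCP) lies at the very end of the fingers, on their centre line; the grasp point (between the pads) lies 19 mm behind it; z points along the fingers, y is the line along which they close (so a half turn about z gives the same grasp; the last joint's range is limited). The gripper opens to 88 mm and grips with 3 to 60 N. Pads are 18 mm wide; open, the fingers measure 123 mm over their backs; the gripper's body (75 mm by 187 mm) begins 45 mm behind the grasp point.
Start: joints at [1.079, 0.381, 1.297, -0, 1.464, -0.215], TCP at [0.15, 0.529, 0.239] pointing down, gripper open.
Joint ranges: [-3.11, 3.11], [-0.89, 2.33], [0.22, 2.48], [-1.42, 4.56], [0.17, 2.85], [-2.88, 2.88]. Speed limits (rad/s): [2.39, 2.39, 3.14, 3.14, 3.14, 3.14].

INTERFACE

Orientations are given as a rotation vector (axis times angle).
In Python, from workcell import arm, inverse_kinematics, eyes, read_clock, read_q, read_joint_velocities, read_effort, read_eef_pos, read_tcp_rot, read_ft_force, read_ft_torque, read_finger_gap, read_grip_force gives the robot as it stands. The module is installed in compiled form; this text tells all that it offers. Calls block until the motion is done:
- arm.move_ptp(position, orientation): joint-space move of the TCP to a pose.
- arm.movel(position, v=0.15, rot=None, max_force=None): straight line of the TCP; rot=None keeps the orientation; v is the mean speed in m/s. With max_force (N) it stops when the force on the tool has changed by that much, and returns True; else False.
- arm.movej(angles): joint-space move.
- arm.set_gripper(opening): opening from 0.0 (shut) to 1.0 (fully open); the grip force is fixed at half the most; returns when the fingers have stopped.
- arm.sleep(seconds).
- inverse_kinematics(position, orientation): joint angles nearest the present ones, or None.
- eyes.get_image(name): name is "side" or "top" or "wrist"; returns a dict with "frame" (400x640x3 uint8, red, green, blue), "depth" (400x640 float32, m along the optical axis (not along the pixel's ray), 0 where there is no reading), "vfov" (degrees; the focal length in pixels is half the picture's height over the tangent of half this angle, whatever the lens; pixels are square), "cx", "cy" (the principal point, pixels), "origin" and "attitude" of the camera in the world; the wrist camera has in their place "mount" (4x4, takes a point from camera to tool coordinates, whose origin is the TCP and whose axes are the flange's). Camera axes: x right, y up, looking along -z (the intrinsics and any distortion apply to the point x, -y, -z); pixel columns grow to the right and rows downward; lengths in m; the calibration is good to about 2 mm. A picture is of the moment at which its call begins: read the wrist's pose just before it.
A pose or a line that the arm cannot do raises arm.MotionError and nothing moves.
- arm.close_job(): hands the job in; it is judged then, once.
Readings, each from a call of its own:
- read_clock(): time.
- read_q(): joint angles.
- read_joint_velocities(): joint speeds.
- read_effort(): joint torques, N m.
- read_eef_pos(): TCP position.
- read_tcp_rot(): TCP orientation.
- read_ft_force(): force on the tool from outside, world axes, zero at the start.
- read_ft_torque(): the same for the moment, N m.
- read_finger_gap(): opening from 0.0 (shut) to 1.0 (fully open).
- read_grip_force(): force on a finger pad.
Only numpy, scipy, OpenCV 4.12 (cv2) and the standard library are available. Lean on these libraries where they do the work, as an engineer would, in place of code of your own. Each camera call takes 0.05 s, during which the arm holds its last target. There are 200 camera calls.

## Working session

There is one attempt and no reset: what is moved stays moved. The work goes in short steps, each a Python script; the robot and the scene stay as the last script left them, time stands still between calls to the robot, and variables do not carry over. Pictures are saved under pics/ and viewed, at most 14 in all, crops included, and the job is handed in when it is done.

```bash
mkdir -p pics
cat > h.py <<'E'
import numpy as np, cv2
from workcell import *
def grab(name):
    p,r=read_eef_pos(),read_tcp_rot()
    im=eyes.get_image(name); im['tcp']=(np.array(p),np.array(r)); return im
def save(im,fn,roi=None,scale=1):
    f=im['frame'][:,:,::-1]
    if roi: f=f[roi[1]:roi[3],roi[0]:roi[2]]
    cv2.imwrite('pics/'+fn,cv2.resize(f,None,fx=scale,fy=scale,interpolation=cv2.INTER_CUBIC))
E
python3 - <<'E'
from h import *
import pickle
d={}
for n in ('top','side','wrist'):
    im=grab(n); d[n]=im; save(im,n+'0.png')
    print(n,{k:(v if k not in('frame','depth') else v.shape) for k,v in im.items()})
    print((im['depth']>0).mean(), np.percentile(im['depth'],[5,50,95]))
pickle.dump(d,open('d0.pkl','wb'))
print(read_clock())
E
```

```text
top {'frame': (400, 640, 3), 'depth': (400, 640), 'vfov': 45.46845921748851, 'cx': 322.56428708424255, 'cy': 197.5516470986199, 'origin': array([0.39635301, 0.01165247, 1.26406875]), 'attitude': array([ 0.0613013 , -0.09451951, -1.59303762]), 'tcp': (array([0.15018075, 0.52882195, 0.23815058]), array([-4.33331307e-01, -3.11109718e+00,  2.08409625e-03]))}
0.9960546875 [1.21342706 1.26456219 2.10054359]
side {'frame': (400, 640, 3), 'depth': (400, 640), 'vfov': 56.344345960324425, 'cx': 323.82563349152537, 'cy': 198.13260115326216, 'origin': array([0.45293939, 0.65756918, 0.61415573]), 'attitude': array([ 0.05343055, -1.25829566, -2.73622961]), 'tcp': (array([0.15017042, 0.528843  , 0.23818736]), array([-4.33297269e-01, -3.11108863e+00,  1.95994260e-03]))}
0.996171875 [0.59592953 1.01638782 2.70214113]
wrist {'frame': (400, 640, 3), 'depth': (400, 640), 'vfov': 71.36337005178912, 'cx': 317.1671441880957, 'cy': 197.19325927506858, 'mount': array([[ 8.52061904e-04,  9.61327717e-01,  2.75405691e-01,
         7.17477604e-02],
       [ 9.99998805e-01, -1.17428208e-03,  1.00509552e-03,
        -1.09149713e-03],
       [ 1.28963015e-03,  2.75404506e-01, -9.61327569e-01,
        -1.45576616e-01],
       [ 0.00000000e+00,  0.00000000e+00,  0.00000000e+00,
         1.00000000e+00]]), 'tcp': (array([0.1501907 , 0.52884788, 0.2382088 ]), array([-4.33362891e-01, -3.11110846e+00,  1.83733367e-03]))}
0.992390625 [0.05235058 0.12372793 0.42908922]
0.15
```

View pics/top0.png

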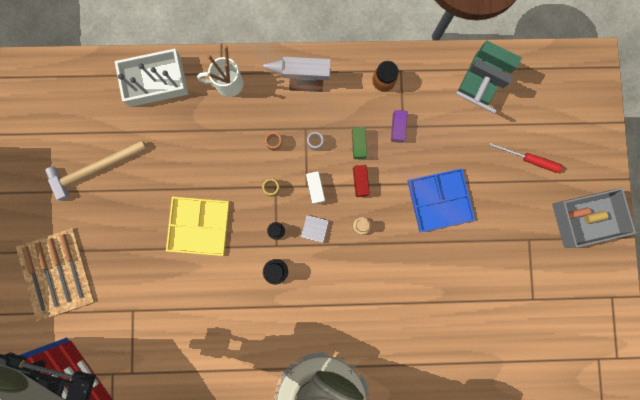

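View pics/side0.png

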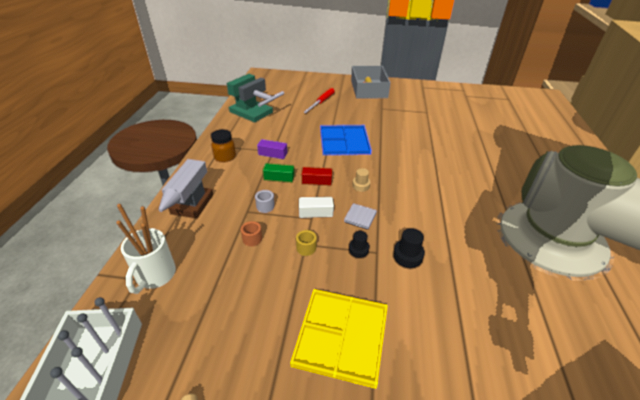

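Top view: yellow tray (198,226), blue tray (441,200). Rings are copper (273,141), steel (315,141) and brass (271,187). Bars are green (360,143), red (361,181), white (316,187) and a purple look-alike (399,126). Wood stake is at (362,226), black stakes at (276,231) small and (275,271) large, and the bench block at (315,229). The side view shows the same set.

```bash
cat >> h.py <<'E'
from scipy.spatial.transform import Rotation as R
def cam(im):
    f=200/np.tan(np.radians(im['vfov'])/2)
    if 'mount' in im:
        p,r=im['tcp']; T=np.eye(4); T[:3,:3]=R.from_rotvec(r).as_matrix(); T[:3,3]=p; T=T@im['mount']
        return f,T[:3,:3],T[:3,3]
    return f,R.from_rotvec(im['attitude']).as_matrix(),np.array(im['origin'])
def dirs(im,uv):
    f,A,o=cam(im); uv=np.atleast_2d(uv).astype(float)
    return np.c_[(uv[:,0]-im['cx'])/f,-(uv[:,1]-im['cy'])/f,-np.ones(len(uv))]@A.T,o
def plane(im,uv,z):                       # rays onto height z
    d,o=dirs(im,uv); return (o+d*((z-o[2])/d[:,2])[:,None])[:,:2]
def tri(im1,uv1,im2,uv2):                 # two-ray intersection, gap
    (a,),o1=dirs(im1,uv1); (b,),o2=dirs(im2,uv2)
    s=np.linalg.lstsq(np.c_[a,-b],o2-o1,rcond=None)[0]
    p,q=o1+a*s[0],o2+b*s[1]; return (p+q)/2,np.linalg.norm(p-q)
def cloud(im):
    v,u=np.mgrid[:400,:640]; d,o=dirs(im,np.c_[u.ravel(),v.ravel()])
    P=o+d*im['depth'].reshape(-1,1); P[im['depth'].ravel()==0]=np.nan; return P.reshape(400,640,3)
def proj(im,P):
    f,A,o=cam(im); c=(np.atleast_2d(P)-o)@A; return np.c_[im['cx']-f*c[:,0]/c[:,2],im['cy']+f*c[:,1]/c[:,2]]
def comps(im,box,zmin=.009,amin=15):      # raised blobs: colour, size, top height, contour
    P=cloud(im); m=(P[...,2]>zmin)&(P[...,2]<.12)&(P[...,0]>box[0])&(P[...,0]<box[1])&(P[...,1]>box[2])&(P[...,1]<box[3])
    n,L,S,C=cv2.connectedComponentsWithStats(m.astype(np.uint8)); out=[]
    for i in range(1,n):
        if S[i,4]<amin: continue
        k=L==i; zt=np.percentile(P[k][:,2],90); t=k&(abs(P[...,2]-zt)<.005)
        out.append(dict(uv=C[i],area=S[i,4],zt=zt,mid=(P[t].max(0)+P[t].min(0))/2,ext=np.ptp(P[t],axis=0),rgb=np.median(im['frame'][t],axis=0),top=t))
    return out
E
python3 - <<'E'
from h import *
import pickle
np.set_printoptions(precision=4,suppress=True)
d=pickle.load(open('d0.pkl','rb'))
for n in('top','side'):
    im=d[n]; P=cloud(im)
    b=P[...,2][(abs(P[...,0]-.35)<.05)&(abs(P[...,1])<.5)]
    print(n,'bench z',np.nanpercentile(b,[5,50,95]))
    for c in comps(im,(.25,.72,-.5,.5)): print(c['uv'].round(),c['area'],'z',c['zt'].round(4),'mid',c['mid'][:2],'ext',c['ext'][:2],c['rgb'])
E
```

```text
top bench z [-0.0033  0.0009  0.007 ]
[398. 130.] 304 z 0.0388 mid [ 0.6932 -0.2217] ext [0.0519 0.0391] [140.  88. 157.]
[359. 142.] 435 z 0.0392 mid [ 0.6634 -0.116 ] ext [0.0784 0.0341] [100. 131.  77.]
[273. 140.] 158 z 0.0383 mid [0.6727 0.1113] ext [0.0412 0.0394] [192. 124.  90.]
[315. 140.] 149 z 0.0388 mid [0.6708 0.0003] ext [0.0407 0.0419] [181. 169. 167.]
[134. 149.] 217 z 0.0276 mid [0.6588 0.4749] ext [0.0341 0.0502] [223. 187. 137.]
[496. 146.] 32 z 0.0212 mid [ 0.6486 -0.4826] ext [0.0132 0.0334] [185.  177.  176.5]
[361. 180.] 428 z 0.039 mid [ 0.5616 -0.1181] ext [0.0789 0.0374] [167.  46.  41.]
[441. 199.] 519 z 0.0175 mid [ 0.5071 -0.3285] ext [0.1625 0.1705] [ 67. 108. 199.]
[315. 187.] 410 z 0.0396 mid [0.547  0.0031] ext [0.0812 0.0452] [249. 248. 241.]
[270. 187.] 137 z 0.0382 mid [0.5496 0.1195] ext [0.0397 0.0419] [202.  169.   97.5]
[197. 225.] 556 z 0.0175 mid [0.4534 0.3118] ext [0.1538 0.1612] [245. 228. 107.]
[314. 228.] 513 z 0.0177 mid [0.4406 0.0068] ext [0.0688 0.0714] [200. 195. 200.]
[361. 225.] 239 z 0.0503 mid [ 0.4441 -0.1158] ext [0.0306 0.028
[... 670 characters left out ...]
21 0.0035] ext [0.0423 0.0438] [161.5 159.  167. ]
[315. 206.] 583 z 0.037 mid [0.5472 0.005 ] ext [0.0809 0.0477] [241. 243. 235.]
[360. 216.] 484 z 0.0156 mid [0.4408 0.0093] ext [0.0706 0.0729] [182. 179. 191.]
[251. 233.] 380 z 0.036 mid [0.6736 0.1134] ext [0.0438 0.0451] [181.5 103.5  61. ]
[409. 248.] 959 z 0.069 mid [0.3329 0.1142] ext [0.0439 0.0443] [31. 32. 35.]
[306. 242.] 383 z 0.0363 mid [0.5508 0.1213] ext [0.0426 0.0423] [189. 154.  49.]
[359. 244.] 429 z 0.0485 mid [0.4381 0.1118] ext [0.0315 0.0298] [30. 32. 35.]
[339. 338.] 1351 z 0.0155 mid [0.4551 0.3141] ext [0.155  0.1623] [239. 215.   0.]
[189. 397.] 73 z 0.0256 mid [0.6715 0.4557] ext [0.0174 0.0094] [210. 170. 107.]
```

```bash
cat >> h.py <<'E'
def rv(yaw): return (R.from_euler('z',yaw)*R.from_euler('y',np.pi)).as_rotvec()   # tool y closes along yaw+90deg
def rect(im,t,z):                          # min-area rectangle of a top-face mask on height z
    c=max(cv2.findContours(t.astype(np.uint8),0,cv2.CHAIN_APPROX_NONE)[0],key=len)[:,0]
    (x,y),(w,h),a=cv2.minAreaRect((plane(im,c,z)*1000).astype(np.float32)); a=np.radians(a)
    if w<h: w,h,a=h,w,a+np.pi/2
    return np.array([x,y])/1000,(w,h),(a+np.pi/2)%np.pi-np.pi/2     # yaw of long side
E
python3 - <<'E'
from h import *
import pickle
np.set_printoptions(precision=4,suppress=True)
arm.move_ptp([.50,.0,.33],rv(0)); arm.sleep(.3)
im=grab('wrist'); save(im,'wrist1.png')
d=pickle.load(open('d0.pkl','rb')); d['wrist']=im; pickle.dump(d,open('d1.pkl','wb'))
print(read_q(),read_clock(),im['tcp'])
for c in comps(im,(.25,.74,-.45,.45)): print(c['uv'].round(),c['area'],'z',c['zt'].round(4),'mid',c['mid'][:2],'ext',c['ext'][:2],c['rgb'])
for n in ('top','side','wrist'):
    for c in comps(d[n],(.25,.74,-.45,.42)):
        if c['mid'][2]<.02 or c['ext'].max()>.06:
            r=rect(d[n],c['top'],c['zt']); print(n,c['uv'].round(),r[0],np.round(r[1]),round(r[2],3))
E
```

```text
[-0.2368  0.2397  1.2432  0.      1.6588 -1.808 ] 2.7833 (array([0.5   , 0.0003, 0.33  ]), array([ 0.0007, -3.1415, -0.    ]))
[394.  48.] 1947 z 0.0683 mid [0.3318 0.1105] ext [0.0438 0.0447] [33. 33. 35.]
[511. 133.] 1638 z 0.0143 mid [0.4535 0.3116] ext [0.1552 0.1616] [196. 175.  74.]
[322. 125.] 1435 z 0.0148 mid [0.4395 0.0069] ext [0.0731 0.072 ] [150. 145. 152.]
[386. 123.] 692 z 0.0483 mid [0.4365 0.1078] ext [0.0303 0.0313] [32. 33. 34.]
[245. 128.] 695 z 0.0486 mid [ 0.4448 -0.1162] ext [0.0292 0.0311] [165. 139. 104.]
[120. 167.] 1617 z 0.0152 mid [ 0.5089 -0.3294] ext [0.1659 0.171 ] [ 36.  79. 149.]
[319. 191.] 1012 z 0.0367 mid [0.5463 0.0024] ext [0.0817 0.0463] [194. 191. 184.]
[248. 199.] 1138 z 0.0369 mid [ 0.5618 -0.1178] ext [0.08   0.0378] [130.  27.  23.]
[389. 193.] 463 z 0.036 mid [0.5498 0.1185] ext [0.0427 0.0429] [158. 133.  74.]
[253. 254.] 1010 z 0.037 mid [ 0.6635 -0.1164] ext [0.0801 0.0351] [ 38. 105.  51.]
[318. 258.] 465 z 0.0362 mid [0.671  0.0006] ext [0.0434 0.0424] [141.5 136.  142. ]
[379. 259.] 489 z 0.0361 mid [0.6726 0.11  ] ext [0.0439 0.04
[... 334 characters left out ...]
 [0.4393 0.0071] [60. 60.] 1.286
side [345. 139.] [ 0.5083 -0.3225] [155. 142.] -1.384
side [273. 148.] [ 0.7037 -0.2165] [75. 40.] -0.084
side [278. 172.] [ 0.6633 -0.1095] [79. 37.] 0.022
side [316. 175.] [ 0.5626 -0.1102] [78. 39.] 0.075
side [315. 206.] [0.546  0.0095] [78. 37.] 0.211
side [360. 216.] [0.4402 0.0123] [63. 60.] 1.294
side [339. 338.] [0.4548 0.3157] [150. 142.] 1.466
wrist [511. 133.] [0.4537 0.3095] [150. 142.] 1.467
wrist [322. 125.] [0.4394 0.0065] [60. 60.] -0.277
wrist [120. 167.] [ 0.5078 -0.328 ] [151. 142.] -1.381
wrist [319. 191.] [0.5455 0.0025] [79. 34.] 0.193
wrist [248. 199.] [ 0.5611 -0.1169] [80. 34.] 0.07
wrist [253. 254.] [ 0.6621 -0.1153] [80. 34.] 0.021
```

View pics/wrist1.png

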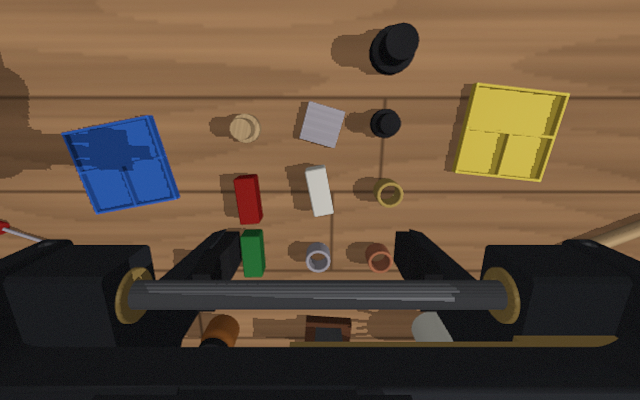

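Wrist view (up is towards the robot): blue tray (120,165), yellow tray (512,132), wood stake (245,127), red bar (248,199), green bar (253,253), brass ring (389,193), copper ring (379,259).

Candidates, in top-view pixels:
- **Bar-shaped:** green (360,143), purple (399,126), plus red (361,181) and white (316,187). The green one at (360,143) is meant, by its colour.
- **Black stakes:** (276,231), about 48 mm tall, and (275,271), about 69 mm tall. The smaller one at (276,231) is meant, and it stays put.

I'll confirm these in one crop.

Run:
```python
from h import *
import pickle
save(pickle.load(open('d1.pkl','rb'))['top'],'crop.png',(250,105,430,295),3)
```

```text
(no output)
```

View pics/crop.png

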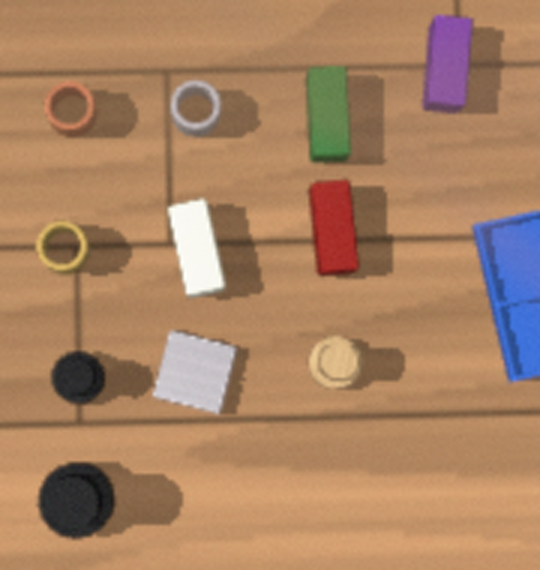

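Confirmed: the green bar is at crop (328,113) with purple separate at (447,63), and the small black stake is at (78,377) above the large one. Green bar first.

```bash
cat >> h.py <<'E'
TRAY=dict(blue=(np.array([.508,-.328]),.190),yellow=(np.array([.4537,.311]),-.104))
HOVER=.16
def go(xy,z,yaw):
    q0=np.array(read_q()); c=[]
    for k in (-2,-1,0,1,2):
        y=yaw+k*np.pi
        if abs(y)>4: continue
        q=inverse_kinematics([*xy,z],rv(y))
        if q is not None and abs(q[5])<2.7: c.append((np.abs(np.array(q)-q0).max(),y))
    y=min(c)[1]; arm.move_ptp([*xy,z],rv(y))
def pick(xy,yaw,off,width):
    arm.set_gripper(.8); go(xy,HOVER,yaw)
    if arm.movel([*xy,off+.02],v=.15,max_force=15) or arm.movel([*xy,off],v=.05,max_force=10): 
        print('touched on descent',read_eef_pos()); return False
    arm.set_gripper(0); g=read_finger_gap()*88; print('gap mm',round(g,1),'want',width,'F',read_grip_force())
    if abs(g-width)>4: arm.set_gripper(.8); return False
    arm.movel([*xy,HOVER],v=.15); print('held gap',round(read_finger_gap()*88,1)); return True
def place(tray,txy,off,closeaxis='x'):
    o,a=TRAY[tray]; c,s=np.cos(a),np.sin(a); xy=o+np.array([[c,-s],[s,c]])@txy
    go(xy,HOVER,a+(np.pi/2 if closeaxis=='x' else 0))
    arm.movel([*xy,off+.02],v=.15); arm.sleep(.15)
    hit=arm.movel([*xy,off+.0005],v=.03,max_force=8); print('placed hit',hit,'z',round(read_eef_pos()[2]-off,4),'t',read_clock())
    arm.set_gripper(.72); arm.movel([*xy,HOVER],v=.2)
E
python3 - <<'E'
from h import *
import pickle
im=pickle.load(open('d1.pkl','rb'))
for n in ('wrist','top','side'):
  P=cloud(im[n]).reshape(-1,3)
  for t,(o,a) in TRAY.items():
    c,s=np.cos(a),np.sin(a); l=(P[:,:2]-o)@np.array([[c,-s],[s,c]])
    for k in ((-.036,0),(.033,.036),(.033,-.036)):
        m=(abs(l-k)<.015).all(1); print(n,t,k,'floor z',np.nanmedian(P[m,2]).round(4))
if pick([.6628,-.1155],.02,.014,34): place('blue',[-.042,0],.018)
im=grab('wrist'); save(im,'g1.png'); print(read_ft_force())
E
```

```text
wrist blue (-0.036, 0) floor z 0.0044
wrist blue (0.033, 0.036) floor z 0.0042
wrist blue (0.033, -0.036) floor z 0.0043
wrist yellow (-0.036, 0) floor z 0.0033
wrist yellow (0.033, 0.036) floor z 0.0033
wrist yellow (0.033, -0.036) floor z 0.0034
top blue (-0.036, 0) floor z 0.0048
top blue (0.033, 0.036) floor z 0.0046
top blue (0.033, -0.036) floor z 0.0043
top yellow (-0.036, 0) floor z 0.0046
top yellow (0.033, 0.036) floor z 0.0045
top yellow (0.033, -0.036) floor z 0.0044
side blue (-0.036, 0) floor z 0.004
side blue (0.033, 0.036) floor z 0.0044
side blue (0.033, -0.036) floor z 0.0041
side yellow (-0.036, 0) floor z 0.0045
side yellow (0.033, 0.036) floor z 0.0045
side yellow (0.033, -0.036) floor z 0.0044
gap mm 34.0 want 34 F 29.99988930299878
held gap 34.0
placed hit True z 0.0001 t 10.4917
[-0.52006834 -0.48711463 -0.67467214]
```

View pics/g1.png

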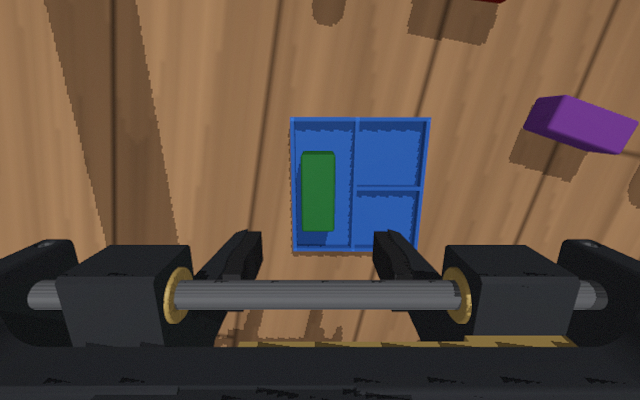

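The green bar (318,190) lies flat in the blue tray's long pocket. Next, the stake and the brass ring.

Run:
```python
from h import *
assert pick([.4446,-.1155],np.pi/2,.020,32); place('blue',[.035,-.037],.024)
assert pick([.5499,.1195],np.pi/2,.014,44); place('blue',[.035,.037],.018)
im=grab('wrist'); save(im,'g2.png'); print(read_ft_force())
```

```text
gap mm 30.8 want 32 F 30.00006243120879
held gap 30.9
placed hit True z 0.0001 t 19.25
gap mm 43.7 want 44 F 30.000051985261962
held gap 43.3
placed hit True z 0.0002 t 29.25
[ 0.12907521 -0.81248741  0.12416721]
```

View pics/g2.png

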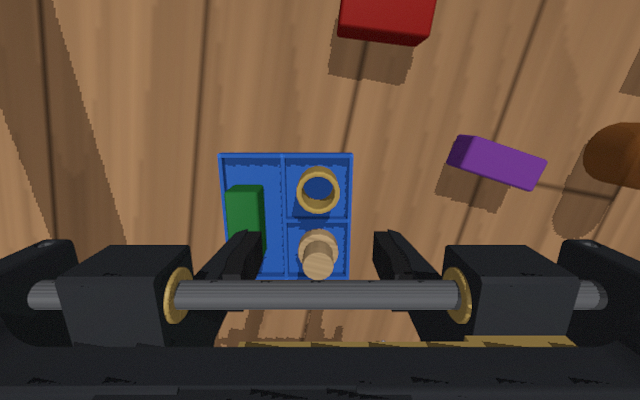

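The brass ring (318,190) and the wood stake (318,255) stand in their own pockets beside the green bar. Now the yellow tray.

Run:
```python
from h import *
np.set_printoptions(precision=4,suppress=True)
assert pick([.5614,-.1167],.073,.014,34); place('yellow',[-.042,0],.018)
assert pick([.6729,.1113],np.pi/2,.014,44); place('yellow',[.035,-.036],.018)
arm.move_ptp([.36,.0,.38],rv(0)); arm.sleep(.3); print(read_clock())
for n in ('top','side','wrist'):
    im=grab(n); save(im,n+'9.png'); P=cloud(im)
    print(n)
    f=im['frame'].astype(int)
    for c in comps(im,(.25,.72,-.45,.45),zmin=.022):
        s=''
        for t,(o,a) in TRAY.items():
            cc,ss=np.cos(a),np.sin(a); l=(c['mid'][:2]-o)@np.array([[cc,-ss],[ss,cc]])
            if abs(l).max()<.08: s=f'{t} {l.round(4)}'
        print(c['uv'].round(),'zt',c['zt'].round(4),c['mid'][:2],c['ext'][:2],c['rgb'],s)
```

```text
gap mm 33.8 want 34 F 29.99994405079633
held gap 33.8
placed hit True z 0.0001 t 38.8333
gap mm 43.3 want 44 F 29.99995273676177
held gap 43.4
placed hit True z 0.0001 t 48.7917
52.4167
top
[399. 130.] zt 0.0393 [ 0.693  -0.2218] [0.0521 0.0385] [142.  88. 157.] 
[315. 140.] zt 0.0394 [0.6706 0.0003] [0.0407 0.0419] [181.5 169.5 167. ] 
[315. 187.] zt 0.0393 [0.5468 0.0033] [0.0804 0.045 ] [249. 248. 241.] 
[453. 184.] zt 0.0549 [ 0.5475 -0.3575] [0.0292 0.0314] [218. 182. 133.] blue [ 0.0332 -0.0364]
[425. 189.] zt 0.0422 [ 0.5338 -0.2847] [0.0423 0.0417] [196. 165. 106.] blue [0.0335 0.0376]
[211. 213.] zt 0.0429 [0.4841 0.2703] [0.0412 0.0416] [204. 133.  91.] yellow [ 0.0345 -0.0373]
[447. 215.] zt 0.0432 [ 0.4663 -0.3369] [0.0429 0.0812] [ 71. 132.  76.] blue [-0.0427 -0.0009]
[275. 230.] zt 0.0512 [0.438  0.1085] [0.0282 0.0284] [43. 44. 44.] 
[194. 242.] zt 0.0436 [0.4115 0.316 ] [0.0372 0.0812] [170.  48.  43.] yellow [-0.0425  0.0006]
side
[333. 133.] zt 0.0515 [ 0.5487 -0.3537] [0.028  0.0305] [209.5 170.  106. ] blue [ 0.0351 -0.0329]
[358. 133.] zt 0.0413 [ 0.4675 -0.3324
[... 576 characters left out ...]
   0.] yellow [-0.0429  0.0035]
wrist
[381. 143.] zt 0.0685 [0.3319 0.1101] [0.0435 0.0437] [32. 32. 34.] 
[491. 188.] zt 0.0403 [0.4104 0.3152] [0.0405 0.0814] [139.  36.  32.] yellow [-0.0435 -0.0003]
[377. 202.] zt 0.0486 [0.4372 0.1076] [0.0316 0.0305] [28. 29. 31.] 
[138. 216.] zt 0.0413 [ 0.4654 -0.3375] [0.0452 0.0822] [ 36. 103.  49.] blue [-0.0436 -0.0013]
[460. 225.] zt 0.0398 [0.4827 0.2701] [0.0416 0.043 ] [150.  98.  66.] yellow [ 0.033  -0.0377]
[319. 254.] zt 0.0369 [0.5463 0.0027] [0.0829 0.047 ] [195. 192. 185.] 
[172. 241.] zt 0.0403 [ 0.5167 -0.2845] [0.0079 0.0328] [148. 123.  66.] blue [0.0168 0.0411]
[318. 314.] zt 0.0367 [0.6811 0.0007] [0.0216 0.0415] [143. 137. 141.]
```

View pics/side9.png

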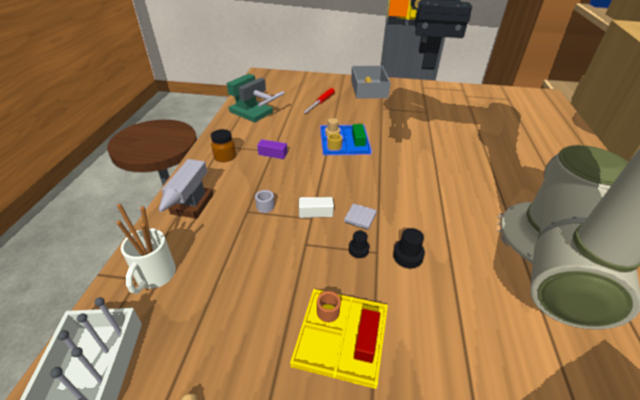

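View pics/wrist9.png

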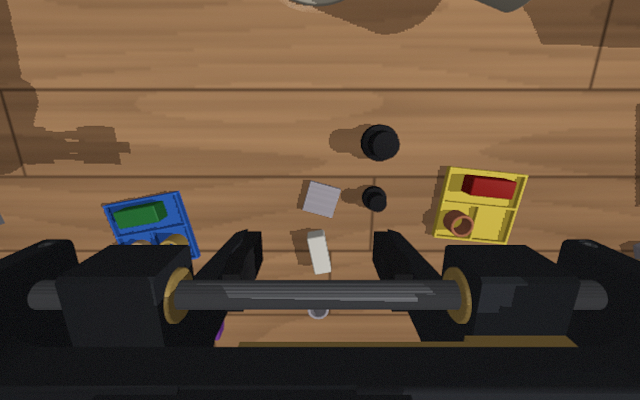

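Both trays are correctly filled: copper ring (328,304) and red bar (367,334) in yellow, the other three in blue around (345,138). Tops measure about 40 mm and 52 mm, so every piece rests on a tray floor. The steel ring, white bar and black stake haven't moved beyond measurement error. The gripper is clear, so I'm handing in.

```bash
python3 -c "
from h import *
print(arm.close_job(),read_clock())"
```

```text
the job is handed in; nothing more can be done
the job is handed in; nothing more can be done
```

Both kits are made up and the job is handed in at about 53 s of the 118 s allowed: every kit piece measured upright on its tray floor, and the steel ring, white bar and black stake were not disturbed.

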